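Line up the splint forming mandrels by size for the next fitting

ROBOT

A 6-joint arm with a two-finger parallel gripper is mounted at the origin on the work surface. World frame = base frame: x ahead of the robot, y to its left, z up, the work surface at z = 0. Lengths are in mm, angles in degrees, forces in N, time in s.
With the tool pointing down it reaches from about 350 to 875 mm from the base axis. Payload 4.2 kg.
Tool frame: the origin (TCP) lies midway between the tips of the shut fingers; the grasp point (between the pads) lies 19 mm behind it (bot.grip_point_offset is the distance from the TCP to the grasp point, in mm); z points along the fingers, y is the line along which they close (so a half turn about z gives the same grasp; the last joint's range is limited). The gripper opens to 85 mm and grips with 20 to 120 N. Pads are 22 mm wide; open, the fingers measure 114 mm over their backs; the gripper's body (76 mm by 85 mm) begins 54 mm behind the grasp point. The pads swing forward as they close: fully open they stand 13 mm farther back than shut.
Start: joints at [92.109, 22.042, 0.453, 0, -68.411, -14.817], TCP at [137.46, 609.675, 206.012] pointing down, gripper open.
Joint ranges: [-179.83, 179.83], [-69.29, 118.12], [-61.27, 80.66], [-181.25, 117.63], [-171.15, -9.14], [-177.46, 177.46]. Speed limits (degrees/s): [159.86, 159.86, 180, 180, 180, 180].

INTERFACE

Orientations are given as [roll, pitch, yaw] about the fixed x, y, z axes, in that order (R = Rz(yaw) Ry(pitch) Rx(roll)).
In Python, from workcell import bot, eyes gives the robot as it stands.
- The arm moves only by the shell command python3 -m creep 'ROWS' [OPENING]. ROWS is JSON, one flat list of numbers, 4 for each row, row after row: the shift along the tool's x, y, z in units of 40 mm (1.0 is 40 mm), then the turn about the tool's z in units of 6 degrees (1.0 is 6 degrees). In form: [x, y, z, yaw, x, y, z, yaw, ...]. A call has 1 to 5 rows; each row shifts and turns the commanded pose from where the row before left it, along the tool's axes as they then stand; what a row does not reach is not made up. A row lasts 1/10 s, in which the tool goes at most 50 mm and 8.59 degrees, less where a joint would pass 70% of its speed; a pose out of reach is approached as far as the arm can. A call is refused whole if a number of a shift passes 1 or a number of a turn 1, either way. A call with a gripper value outside its range is refused whole. OPENING is the opening, from -1 (shut) to 1 (fully open), set as the call begins (- or left out, the last holds). The fingers move at their own pace and stop on an object; the grip force is fixed at half the most. Time passes only in rows, so rows that do not move let the fingers close. It gives the time, the measured TCP pose, the force, the opening and the grip force at its end, in the units of the state.
- bot.get_obs(): the state, without advancing time (a new reading comes with each control period).
- eyes.snapshot(name): name is "side" or "top"; returns (picture, depth): 384x512x3 uint8, red, green, blue; 384x512 float32, mm along the optical axis (not along the pixel's ray), 0 where there is no reading.
- eyes.camera_info(name): a dict with "fx", "fy", "cx", "cy" (pixels), "k1" (the pictures are not rectified: a ray, as slopes to the right and down, at radius r is drawn at 1 + k1 r^2 times it, then the intrinsics apply), "eye" and "orientation" of the camera in the world. Camera axes: x right, y down, z forward; pixel columns grow to the right and rows downward; lengths in mm; the calibration is good to about 2 mm. A picture is of the moment at which its call begins. camera_info takes no time and is no camera call.
- bot.close_job(): hands the job in; it is judged then, once.
The state is a dict: "t": time; "joint_positions": joint angles; "qd": joint speeds; "effort": joint torques, N m; "eef_pos": TCP position; "ee_rot": TCP orientation; "contact_force": force on the tool from outside, world axes, zero at the start; "moment": the same for the moment, N m; "finger_gap": finger opening in mm; "grasp_force": force on a finger pad.
Only numpy, scipy, OpenCV 4.12 (cv2) and the standard library are available. Lean on these libraries where they do the work, as an engineer would, in place of code of your own. Each camera call takes 0.05 s, during which the arm holds its last target. There are 200 camera calls.

TASK

The next sheet is nearly soft: stand the four wooden forming mandrels upright on the black discs of the aluminium stand, one centred on each disc, in order of size along the row, with the largest at the end on the same side, left or right, as the warming cupboard's steel flap and the smallest at the other end. Do not knock any of them over, and leave the orange elbow shell where it stands.

Things in the scene. Friction and masses are not known exactly. Their poses are not given: they have to be found in the camera images.
- mandrel_24: smallest of four loose forming mandrels, turned wood: a plain round post 24 mm in diameter with a slightly domed top, on a round foot flange 40 mm in diameter and 8 mm thick; 75 mm tall in all (the top 6 mm are the dome). Stands upright on the counter. Origin at the centre of its underside, z up along its axis; round, so its yaw does not matter.
- mandrel_34: second smallest of four loose forming mandrels, turned wood: a plain round post 34 mm in diameter with a slightly domed top, on a round foot flange 50 mm in diameter and 8 mm thick; 100 mm tall in all (the top 8.5 mm are the dome). Stands upright on the counter. Origin at the centre of its underside, z up along its axis; round, so its yaw does not matter.
- mandrel_44: second largest of four loose forming mandrels, turned wood: a plain round post 44 mm in diameter with a slightly domed top, on a round foot flange 60 mm in diameter and 8 mm thick; 125 mm tall in all (the top 11 mm are the dome). Stands upright on the counter. Origin at the centre of its underside, z up along its axis; round, so its yaw does not matter.
- mandrel_54: largest of four loose forming mandrels, turned wood: a plain round post 54 mm in diameter with a slightly domed top, on a round foot flange 70 mm in diameter and 8 mm thick; 150 mm tall in all (the top 13.5 mm are the dome). Stands upright on the counter. Origin at the centre of its underside, z up along its axis; round, so its yaw does not matter.
- mark_a: flat black rubber disc, 74 mm across, flush in the top of the fixed aluminium stand (bar 360 x 90 x 12 mm, lying across the robot's front); the end mark on the robot's right (-y). Four discs a, b, c, d in a straight row, 88 mm apart. Origin: disc centre on the top face, 12 mm above the counter; y along the row from a to d, z up.
- mark_b: flat black rubber disc, 74 mm across, flush in the top of the fixed aluminium stand (bar 360 x 90 x 12 mm, lying across the robot's front); second from the robot's right. Four discs a, b, c, d in a straight row, 88 mm apart. Origin: disc centre on the top face, 12 mm above the counter; y along the row from a to d, z up.
- mark_c: flat black rubber disc, 74 mm across, flush in the top of the fixed aluminium stand (bar 360 x 90 x 12 mm, lying across the robot's front); third from the robot's right. Four discs a, b, c, d in a straight row, 88 mm apart. Origin: disc centre on the top face, 12 mm above the counter; y along the row from a to d, z up.
- mark_d: flat black rubber disc, 74 mm across, flush in the top of the fixed aluminium stand (bar 360 x 90 x 12 mm, lying across the robot's front); the end mark on the robot's left (+y). Four discs a, b, c, d in a straight row, 88 mm apart. Origin: disc centre on the top face, 12 mm above the counter; y along the row from a to d, z up.
- flap (a point): spring-loaded steel flap of the warming cupboard, in a sloping steel surround 320 mm wide, 130 mm high, standing 95 mm out of the 160 mm high wall on the counter's far edge; white cupboard behind. Fixed, either left (+y) or right (-y) of the middle, a glove box on the other side. This point: middle of the flap's lower lip, 36 mm above the counter.
- shell: loose orange thermoplastic elbow shell: a half-round trough about 155 mm long and 85 mm wide, with a second trough rising at its far end to 127 mm above the counter. Stands on the counter to the robot's left, must stay there. Origin on the underside, midway along the lower trough; x along the trough towards the upright one.

How it is judged (in metres and radians):
At the end, for the whole second after the job is handed in: All four mandrels stand released, at rest and upright (0.08 rad) on the stand, each within 12 mm of its own disc's centre, in order of size: the largest on the end disc on the flap's side (d if the flap is left, a if right), the smallest on the opposite end disc (angle between each of mandrel_24, mandrel_34, mandrel_44, mandrel_54's own z axis and vertical below 0.08 rad and height (world z) of mandrel_24 between 0.008 and 0.016 m and linear speed of each of mandrel_24, mandrel_34, mandrel_44, mandrel_54 below 0.02 m/s and contact force between the fingers and mandrel_24 below 0.1 N and height (world z) of mandrel_34 between 0.008 and 0.016 m and contact force between the fingers and mandrel_34 below 0.1 N and height (world z) of mandrel_44 between 0.008 and 0.016 m and contact force between the fingers and mandrel_44 below 0.1 N and height (world z) of mandrel_54 between 0.008 and 0.016 m and contact force between the fingers and mandrel_54 below 0.1 N and ((world y of flap above 0 m and horizontal distance between mandrel_24 and mark_a below 0.012 m and horizontal distance between mandrel_34 and mark_b below 0.012 m and horizontal distance between mandrel_44 and mark_c below 0.012 m and horizontal distance between mandrel_54 and mark_d below 0.012 m) or (world y of flap below 0 m and horizontal distance between mandrel_24 and mark_d below 0.012 m and horizontal distance between mandrel_34 and mark_c below 0.012 m and horizontal distance between mandrel_44 and mark_b below 0.012 m and horizontal distance between mandrel_54 and mark_a below 0.012 m))); the robot touches nothing.
It fails at once if the smallest mandrel is knocked over (angle between mandrel_24's own z axis and vertical above 0.7 rad).
It fails at once if the second smallest mandrel is knocked over (angle between mandrel_34's own z axis and vertical above 0.7 rad).
It fails at once if the second largest mandrel is knocked over (angle between mandrel_44's own z axis and vertical above 0.7 rad).
It fails at once if the largest mandrel is knocked over (angle between mandrel_54's own z axis and vertical above 0.7 rad).
It fails at once if the orange elbow shell is shifted (distance of shell from where it was at the start of the episode above 0.02 m).
It also fails if it takes over 106 s, if anything falls off the work surface, if the arm or the gripper's body presses on something with over 40 N, if the wrist force passes 120 N, or if a joint passes its speed limit or range.

## Working session

There is one attempt and no reset: what is moved stays moved. The work goes in short steps, Python scripts to look and compute and a shell command to move; the robot and the scene stay as the last step left them, time stands still between calls to the robot, and variables do not carry over. Pictures are saved under pics/ and viewed, at most 14 in all, crops included, and the job is handed in when it is done.

```bash
mkdir -p pics; ls; cat > h.py <<'E'
import numpy as np, cv2
from scipy.spatial.transform import Rotation as R
from workcell import bot, eyes
def cloud(name):
    p,d=eyes.snapshot(name); c=eyes.camera_info(name)
    K=np.array([[c['fx'],0,c['cx']],[0,c['fy'],c['cy']],[0,0,1]],float)
    v,u=np.mgrid[:384,:512]
    # distortion: drawn = slope*(1+k1 r^2)
    s=cv2.undistortPoints(np.stack([u,v],-1).reshape(-1,1,2).astype(np.float64),K,np.array([c['k1'],0,0,0,0.])).reshape(384,512,2)
    P=np.dstack([s,np.ones((384,512))])*d[...,None]
    Rm=R.from_euler('xyz',c['orientation'],degrees=True).as_matrix()
    W=P@Rm.T+np.array(c['eye']); W[d==0]=np.nan
    return p,W
E
python3 - <<'E'
from h import *
for n in('top','side'):
    p,W=cloud(n); print(n,eyes.camera_info(n)); cv2.imwrite(f'pics/{n}0.png',p[...,::-1]); np.savez(f'{n}0.npz',p=p,W=W)
print(bot.get_obs(),bot.grip_point_offset)
E
```

```text
pics
top {'fx': 404.86292983144506, 'fy': 404.86292983144506, 'cx': 256.4073258956198, 'cy': 195.70648369653293, 'k1': -0.1483372422542364, 'eye': array([ 304.2907239 ,   48.32397275, 1296.83897642]), 'orientation': array([-168.43641994,    0.30290045,  -89.51174135])}
side {'fx': 401.2226660616801, 'fy': 401.2226660616801, 'cx': 259.9261184502259, 'cy': 189.7478320395861, 'k1': -0.002483852362044121, 'eye': array([352.1914454 , 995.51851664, 893.82689117]), 'orientation': array([-131.15152275,    1.22419831, -169.32681106])}
{'t': 0.1, 'joint_positions': array([ 9.21094014e+01,  2.20885671e+01,  3.87491892e-01, -2.45193345e-02,
       -6.84121308e+01, -1.48188497e+01]), 'qd': array([-0.01468192, -0.06976818,  0.14611476,  0.083021  ,  0.05772919,
       -0.02051733]), 'effort': array([-4.63018459e-04, -3.93318522e+01,  1.88931853e+01,  4.19790477e+00,
       -2.52208127e-03,  9.16974017e-07]), 'eef_pos': array([137.34369633, 609.13444245, 205.00900216]), 'ee_rot': array([ 1.79884731e+02, -6.93062230e-03, -1.27184852e+01]), 'contact_force': array([ 0.642682  , -0.52176526,  0.56072426]), 'moment': array([-0.01823429,  0.0060036 , -0.01207169]), 'grasp_force': 0.0, 'finger_gap': 85.6830846921742} 18.700000000000003
```

View pics/top0.png

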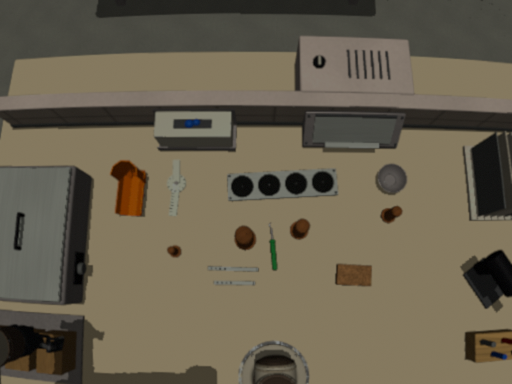

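View pics/side0.png

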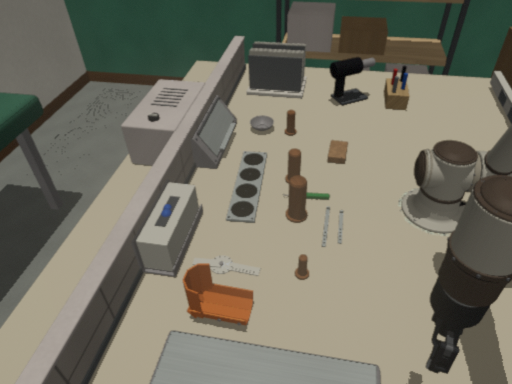

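The steel flap is at about (352,135) in the top view, on the right (-y), and the glove box is at (195,130). So the largest goes on a. In the top view the mandrels are at about (174,251), (245,237), (300,228) and (391,214), and the discs are at (242,186), (269,184), (296,183) and (323,181).

```bash
cat > m.py <<'E'
from h import *
from scipy.optimize import least_squares
SP={24:75,34:100,44:125,54:150}
def fit(clouds,xy,d):
    """axis of mandrel d near xy from post-side points of all clouds"""
    h=SP[d]; pts=[]
    for W in clouds:
        z=W[...,2]; r=np.hypot(W[...,0]-xy[0],W[...,1]-xy[1])
        pts.append(W[(r<d/2+14)&(z>xy[2]+14)&(z<xy[2]+h-h*.1)])
    P=np.vstack(pts)
    f=lambda c:np.hypot(P[:,0]-c[0],P[:,1]-c[1])-d/2
    s=least_squares(f,xy[:2],loss='soft_l1',f_scale=1)
    return s.x,[len(p) for p in pts],np.median(abs(s.fun))
def top(W,xy,d):
    q=W[np.hypot(W[...,0]-xy[0],W[...,1]-xy[1])<d/4]; return np.nanmax(q[:,2])
E
python3 - <<'E'
from m import *
T=np.load('top0.npz');S=np.load('side0.npz');W=T['W']
for d,(u,v),(u2,v2) in((24,(174,251),(303,260)),(54,(245,233),(298,183)),(44,(302,226),(294,155)),(34,(396,211),(291,114))):
    g=W[v-4:v+5,u-4:u+5].reshape(-1,3); g=g[g[:,2]>g[:,2].max()-12]; x0=np.r_[np.median(g[:,:2],0),0]
    both=fit([W,S['W']],x0,d); 
    print(d,x0,both,fit([W],x0,d)[0],fit([S['W']],x0,d)[0],'top',top(W,both[0],d),top(S['W'],both[0],d))
for D,n,uv in((T,'top',[(242,186),(269,184),(296,183),(323,181)]),(S,'side',[(242,209),(245,190),(249,173),(254,159)])):
    g=D['p'].max(2)
    for u,v in uv:
        m=np.zeros(g.shape,bool); m[v-14:v+15,u-14:u+15]=True
        _,lab=cv2.connectedComponents(((g<50)&m).astype(np.uint8)); k=lab==lab[v,u]
        Q=D['W'][k]; print(n,k.sum(),np.nanmean(Q,0),np.nanmax(Q,0)-np.nanmin(Q,0))
s=S['W'];o=T['W']
for D,W in((T,o),(S,s)):
    p=D['p'].astype(int); k=(p[...,0]>120)&(p[...,2]<40)&(W[...,1]>150)&(W[...,2]>0); print('shell',np.nanmin(W[k],0),np.nanmax(W[k],0))
    k=(W[...,2]>20)&(W[...,0]>250)&(W[...,0]<640)&(abs(W[...,1])<350);
    n,l,st,c=cv2.connectedComponentsWithStats(k.astype(np.uint8))
    for i in range(1,n):
        if st[i,4]>15: q=W[l==i];print(c[i],st[i,4],q.min(0).round(),q.max(0).round())
E
```

```text
24 [384.56603099 311.61926067   0.        ] (array([385.34390894, 316.78185124]), [31, 115], np.float64(0.4997984661321029)) [385.4531993  316.43204314] [385.33535878 316.91660684] top 76.0583746197176 77.96654769287011
54 [430.67047793  87.94094176   0.        ] (array([427.6545711 ,  92.29032842]), [59, 526], np.float64(0.8237395172522284)) [428.41041181  92.95789371] [427.39425486  92.19722971] top 154.36953573449773 152.22861847226977
44 [455.04192799 -77.20747268   0.        ] (array([457.96582541, -79.81760578]), [66, 256], np.float64(0.7811061375641604)) [458.4950691  -79.81903046] [457.63131359 -79.72749892] top 129.82365461831273 127.10396586092463
34 [ 504.84730553 -369.39982359    0.        ] (array([ 506.92566718, -374.71709047]), [90, 149], np.float64(0.9441703984079517)) [ 506.83698245 -374.79859459] [ 506.99450757 -374.63481432] top 106.70735135963469 100.378194969594
top 353 [599.15035837 105.21124068  12.42852809] [67.49974529 65.40166353 15.32786969]
top 346 [604.54791748  17.2410478   12.43523737] [65.00244081 65.45110729 15.45777847]
top 347 [610.26200903 -70.4774
[... 632 characters left out ...]
1180624]
[379.1  180.15] 20 [ 595. -350.   22.] [ 640. -337.   36.]
[301.09170306 226.94323144] 229 [436. -99.  20.] [480. -58. 130.]
[243.92523364 235.76012461] 321 [401.  66.  23.] [452. 117. 154.]
[172.2        250.37333333] 75 [373. 304.  22.] [397. 328.  78.]
[353.82637954 274.62718708] 743 [ 280. -304.   20.] [ 351. -193.   35.]
shell [519.91874898 424.63594632   2.65771927] [649.06541014 508.81998315 125.39879843]
[261.04166667 128.20833333] 24 [ 596. -350.   21.] [ 639. -330.   36.]
[337.12048193 149.43674699] 332 [ 280. -306.   20.] [ 350. -190.   35.]
[295.55311005 184.06602871] 1045 [400. -96.  20.] [479. 124. 152.]
[301.86708861 263.02531646] 158 [373. 308.  22.] [397. 330.  78.]
```

```bash
python3 -m creep '[0,0,0,1,0,0,0,1,0,0,0,1,0,0,0,1,0,0,0,1]' 1
```

```text
t: 0.6
eef_pos: [137.4, 609.3, 205.3]
ee_rot: [179.9, -0.0, -43.0]
contact_force: [-0.5, 0.2, 0.2]
finger_gap: 85.5
grasp_force: 0.0
```

```bash
python3 -m creep '[0,0,0,1,0,0,0,1,0,0,0,1,0,0,0,1,0,0,0,1]' && python3 -m creep '[0,0,0,1,0,0,0,1,0,0,0,0.88,0,0,0,0]' && python3 -m creep '[0.5,-0.3,0,0,0.9,-0.5,0,0,0.9,-0.5,0,0,0.9,-0.5,0,0,0.9,-0.5,0,0]' && python3 -m creep '[0.9,-0.5,0,0,0.9,-0.5,0,0,0.9,-0.5,0,0,0.9,-0.5,0,0,0.9,-0.5,0,0]' && python3 -m creep '[0.9,-0.5,0,0,0.9,-0.5,0,0,0.9,-0.5,0,0,0.9,-0.5,0,0,0,0,0,0]'
```

```text
t: 1.1
eef_pos: [137.4, 609.3, 205.3]
ee_rot: [180.0, -0.1, -73.0]
contact_force: [0.1, 0.5, 0.2]
finger_gap: 85.5
grasp_force: 0.0
t: 1.5
eef_pos: [137.4, 609.3, 205.4]
ee_rot: [180.0, -0.1, -90.0]
contact_force: [-0.6, 0.7, 0.2]
finger_gap: 85.7
grasp_force: 0.0
t: 2.0
eef_pos: [230.0, 444.0, 205.8]
ee_rot: [180.0, -0.0, -89.8]
contact_force: [0.5, 0.4, -0.1]
finger_gap: 85.5
grasp_force: 0.0
t: 2.5
eef_pos: [329.9, 264.1, 206.1]
ee_rot: [-180.0, 0.0, -89.8]
contact_force: [0.3, 0.8, 0.6]
finger_gap: 85.3
grasp_force: 0.0
t: 3.0
eef_pos: [410.5, 118.4, 205.8]
ee_rot: [180.0, -0.0, -90.2]
contact_force: [-0.5, 0.4, -0.4]
finger_gap: 85.6
grasp_force: 0.0
```

```bash
python3 -m creep '[0.4,-0.25,0,0,0.33,-0.2,0,0,0,0,0,0,0,0,0,0]'
```

```text
t: 3.4
eef_pos: [427.3, 92.8, 205.8]
ee_rot: [180.0, 0.0, -89.9]
contact_force: [-1.3, 0.7, 0.7]
finger_gap: 85.4
grasp_force: 0.0
```

```bash
python3 -m creep '[0,0,0.6,0,0,0,0.8,0,0,0,0.8,0,0,0,0.5,0,0,0,0.2,0]' && python3 -m creep '[0,0,0,0,0,0,0,0]' && python3 -m creep '[0,0,0,0,0,0,0,0,0,0,0,0,0,0,0,0,0,0,0,0]' -1 && python3 -m creep '[0,0,0,0,0,0,0,0,0,0,0,0,0,0,0,0,0,0,0,0]'
```

```text
t: 3.9
eef_pos: [425.9, 92.6, 88.2]
ee_rot: [179.8, -0.1, -89.9]
contact_force: [0.1, -0.5, 0.2]
finger_gap: 85.4
grasp_force: 0.0
t: 4.1
eef_pos: [428.3, 93.4, 90.9]
ee_rot: [-179.9, 0.0, -89.9]
contact_force: [0.4, -0.6, 0.9]
finger_gap: 85.4
grasp_force: 0.0
t: 4.6
eef_pos: [427.9, 92.7, 91.4]
ee_rot: [-179.9, 0.0, -90.0]
contact_force: [-3.7, 0.3, 7.5]
finger_gap: 51.8
grasp_force: 61.7
t: 5.1
eef_pos: [427.9, 92.7, 91.4]
ee_rot: [-179.9, 0.0, -90.0]
contact_force: [-2.8, 0.8, 7.0]
finger_gap: 51.4
grasp_force: 61.7
```

```bash
python3 -m creep '[0,0,-0.2,0,0,0,-0.4,0,0,0,-0.4,0,0,0,0,0]' && python3 -m creep '[0.3,-0.5,0,0,0.5,-0.9,0,0,0.5,-0.9,0,0,0.6,-0.8,0,0,0.9,-0.6,0,0]' && python3 -m creep '[0.9,-0.4,0,0,0.9,-0.3,0,0,0.9,-0.2,0,0,0.5,-0.1,0,0,0.25,0,0,0]' && python3 -m creep '[0,0,0,0,0,0,0,0,0,0,0,0]'
```

```text
t: 5.5
eef_pos: [428.9, 93.2, 131.9]
ee_rot: [-179.8, 0.1, -90.0]
contact_force: [0.9, 0.8, -3.6]
finger_gap: 51.9
grasp_force: 63.5
t: 6.0
eef_pos: [577.1, -19.7, 128.5]
ee_rot: [179.9, 0.0, -89.9]
contact_force: [0.3, 0.7, -3.3]
finger_gap: 51.7
grasp_force: 63.8
t: 6.5
eef_pos: [614.9, -159.3, 128.0]
ee_rot: [179.8, 0.0, -90.1]
contact_force: [-0.4, 0.3, -3.0]
finger_gap: 51.6
grasp_force: 63.8
t: 6.8
eef_pos: [615.4, -156.1, 129.9]
ee_rot: [180.0, 0.0, -89.9]
contact_force: [0.4, 0.8, -3.3]
finger_gap: 51.2
grasp_force: 63.7
```

```bash
python3 -m creep '[0.03,-0.02,0.2,0,0,0,0.2,0,0,0,0.15,0,0,0,0.05,0,0,0,0,0]' && python3 -m creep '[0,0,0.03,0,0,0,0,0,0,0,0,0]'&& python3 -m creep '[0,0,0.03,0,0,0,0,0,0,0,0,0]'
```

```text
t: 7.3
eef_pos: [616.1, -158.5, 105.3]
ee_rot: [179.9, -0.0, -90.0]
contact_force: [-1.0, 0.0, -3.7]
finger_gap: 51.6
grasp_force: 63.7
t: 7.6
eef_pos: [616.6, -158.7, 105.1]
ee_rot: [-180.0, -0.0, -90.0]
contact_force: [0.8, -0.2, -3.1]
finger_gap: 51.7
grasp_force: 63.7
t: 7.9
eef_pos: [616.5, -158.6, 103.7]
ee_rot: [-180.0, -0.0, -90.0]
contact_force: [-0.2, -0.3, -2.9]
finger_gap: 52.1
grasp_force: 63.7
```

```bash
python3 -m creep '[0,0,0.02,0,0,0,0,0,0,0,0,0]'&& python3 -m creep '[0,0,0.02,0,0,0,0,0,0,0,0,0]'
```

```text
t: 8.2
eef_pos: [616.6, -158.8, 103.6]
ee_rot: [-180.0, -0.0, -90.0]
contact_force: [-0.8, -0.2, 1.5]
finger_gap: 51.6
grasp_force: 64.2
t: 8.5
eef_pos: [616.6, -158.9, 103.6]
ee_rot: [-179.9, -0.0, -90.0]
contact_force: [-2.9, 0.7, 5.5]
finger_gap: 51.6
grasp_force: 64.6
```

```bash
python3 -m creep '[0,0,0,0,0,0,0,0,0,0,0,0,0,0,0,0,0,0,0,0]' 1 && python3 -m creep '[0,0,-0.2,0,0,0,-0.5,0,0,0,-0.7,0,0,0,-0.6,0,0,0,0,0]' && python3 -m creep '[0,0,0,0]' && python3 - <<'E'
from m import *
C=[]
for n in('top','side'):
    p,W=cloud(n);C.append(W);cv2.imwrite(f'pics/{n}1.png',p[...,::-1])
C=C
for d,x in((54,(616,-158,12)),(44,(458,-79.8,0))): print(fit(C,np.array(x),d),fit(C[:1],np.array(x),d)[0],fit(C[1:],np.array(x),d)[0])
E
```

```text
t: 9.0
eef_pos: [616.5, -158.6, 101.8]
ee_rot: [180.0, -0.0, -90.0]
contact_force: [0.3, 0.2, -0.2]
finger_gap: 85.4
grasp_force: 0.0
t: 9.5
eef_pos: [619.0, -159.1, 187.2]
ee_rot: [-179.5, -0.1, -89.9]
contact_force: [0.5, -0.5, 0.0]
finger_gap: 85.4
grasp_force: 0.0
t: 9.6
eef_pos: [616.6, -158.5, 182.9]
ee_rot: [-179.9, 0.0, -90.0]
contact_force: [-0.3, 0.1, -1.9]
finger_gap: 85.4
grasp_force: 0.0
(array([ 616.83689825, -159.83771494]), [180, 428], np.float64(0.948620768183071)) [ 617.39006805 -160.06969509] [ 616.20931798 -159.58499368]
(array([457.59697995, -79.57577596]), [0, 302], np.float64(1.1571970251707775)) [458.  -79.8] [457.59697995 -79.57577596]
  return _methods._mean(a, axis=axis, dtype=dtype,
  ret = ret.dtype.type(ret / rcount)
```

View pics/side1.png

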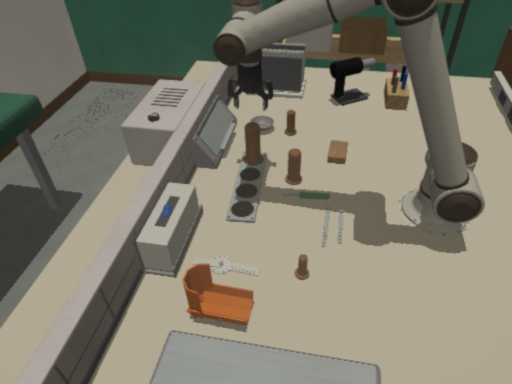

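The side view shows mandrel_54 upright on disc a at about (253,150). The fit puts it about 2 mm from the disc centre. Next is mandrel_44.

```bash
python3 -m creep '[-0.2,0.4,0,0,-0.4,0.8,0,0,-0.4,0.8,0,0,-0.4,0.8,0,0,-0.4,0.8,0,0]' && python3 -m creep '[-0.17,0.36,0,0,0,0,0,0,0,0,0,0]'
```

```text
t: 10.2
eef_pos: [470.3, -86.3, 180.7]
ee_rot: [179.8, -0.0, -90.0]
contact_force: [-0.3, 0.3, -0.2]
finger_gap: 85.5
grasp_force: 0.0
t: 10.5
eef_pos: [458.2, -79.8, 181.8]
ee_rot: [180.0, -0.0, -89.9]
contact_force: [0.2, -0.2, -0.3]
finger_gap: 85.6
grasp_force: 0.0
```

```bash
python3 -m creep '[0,0,0.6,0,0,0,0.8,0,0,0,0.8,0,0,0,0.5,0,0,0,0.2,0]' && python3 -m creep '[0,0,0,0,0,0,0,0]' && python3 -m creep '[0,0,0,0,0,0,0,0,0,0,0,0,0,0,0,0,0,0,0,0]' -1 && python3 -m creep '[0,0,0,0,0,0,0,0,0,0,0,0]' && python3 -m creep '[0,0,-0.2,0,0,0,-0.4,0,0,0,-0.4,0,0,0,0,0,0,0,0,0]'
```

```text
t: 11.0
eef_pos: [457.3, -80.4, 63.3]
ee_rot: [179.7, -0.0, -90.0]
contact_force: [-0.0, -0.7, -0.2]
finger_gap: 85.6
grasp_force: 0.0
t: 11.2
eef_pos: [459.2, -80.0, 66.5]
ee_rot: [-179.9, -0.0, -90.0]
contact_force: [0.7, 0.1, 0.3]
finger_gap: 85.2
grasp_force: 0.0
t: 11.7
eef_pos: [458.2, -79.9, 67.2]
ee_rot: [-179.9, -0.0, -90.0]
contact_force: [-2.6, 0.5, 5.5]
finger_gap: 42.1
grasp_force: 60.2
t: 12.0
eef_pos: [458.2, -79.9, 67.2]
ee_rot: [-179.9, -0.0, -90.0]
contact_force: [-1.6, 0.7, 4.9]
finger_gap: 41.7
grasp_force: 60.2
t: 12.5
eef_pos: [457.7, -79.7, 105.9]
ee_rot: [-180.0, 0.0, -90.0]
contact_force: [-1.4, 0.8, -2.1]
finger_gap: 41.9
grasp_force: 61.2
```

```bash
python3 -m creep '[-0.1,-0.4,0,0,-0.13,-0.8,0,0,0,-0.8,0,0,0,-0.8,0,0,0,-0.7,0,0]' && python3 -m creep '[0,-0.31,0,0,0,0,0,0,0,0,0,0,0,0,0,0]'
```

```text
t: 13.0
eef_pos: [598.6, -70.6, 104.2]
ee_rot: [179.8, -0.0, -90.0]
contact_force: [-0.8, -0.5, -2.6]
finger_gap: 41.9
grasp_force: 61.3
t: 13.4
eef_pos: [609.0, -70.7, 105.3]
ee_rot: [179.9, 0.0, -90.0]
contact_force: [-0.5, -0.5, -2.5]
finger_gap: 41.8
grasp_force: 61.4
```

```bash
python3 -m creep '[0,-0.03,0.2,0,0,0,0.2,0,0,0,0.15,0,0,0,0.05,0,0,0,0,0]' && python3 -m creep '[0,0,0.03,0,0,0,0,0,0,0,0,0]'&& python3 -m creep '[0,0,0.03,0,0,0,0,0,0,0,0,0]'&& python3 -m creep '[0,0,0.02,0,0,0,0,0,0,0,0,0]'
```

```text
t: 13.9
eef_pos: [611.2, -70.7, 81.4]
ee_rot: [179.9, -0.0, -90.0]
contact_force: [-0.5, 0.4, -1.2]
finger_gap: 41.6
grasp_force: 61.4
t: 14.2
eef_pos: [611.8, -70.6, 81.0]
ee_rot: [-180.0, 0.0, -90.0]
contact_force: [-0.3, -0.1, -1.6]
finger_gap: 42.0
grasp_force: 61.4
t: 14.5
eef_pos: [611.6, -70.6, 79.6]
ee_rot: [180.0, 0.0, -90.0]
contact_force: [-0.8, -0.5, -2.2]
finger_gap: 42.0
grasp_force: 61.4
t: 14.8
eef_pos: [611.7, -70.7, 79.3]
ee_rot: [-180.0, -0.0, -90.0]
contact_force: [-0.7, 0.3, 1.0]
finger_gap: 42.1
grasp_force: 61.7
```

```bash
python3 -m creep '[0,0,0,0,0,0,0,0,0,0,0,0,0,0,0,0,0,0,0,0]' 1 && python3 -m creep '[0,0,-0.2,0,0,0,-0.5,0,0,0,-0.7,0,0,0,-0.7,0,0,0,-0.5,0]' && python3 -m creep '[0,0,0,0,0.1,0.5,0,0,0.4,0.8,0,0,0.8,0.6,0,0,0.9,0.4,0,0]' && python3 -m creep '[0.9,0.3,0,0,0.9,0,0,0,0.9,0,0,0,0.9,0,0,0,0.9,0,0,0]' && python3 -m creep '[0.6,0,0,0,0.3,0,0,0,0,0,0,0,0,0,0,0]'
```

```text
t: 15.3
eef_pos: [611.7, -70.6, 78.8]
ee_rot: [-180.0, -0.0, -90.0]
contact_force: [-0.1, 0.0, 0.4]
finger_gap: 85.2
grasp_force: 0.0
t: 15.8
eef_pos: [612.4, -70.7, 185.8]
ee_rot: [-179.8, -0.0, -90.0]
contact_force: [-0.1, -0.3, -0.3]
finger_gap: 85.4
grasp_force: 0.0
t: 16.3
eef_pos: [517.5, -158.7, 182.4]
ee_rot: [179.9, 0.0, -89.9]
contact_force: [1.0, -0.6, 0.3]
finger_gap: 85.2
grasp_force: 0.0
t: 16.8
eef_pos: [507.0, -339.9, 182.1]
ee_rot: [179.9, 0.0, -90.0]
contact_force: [1.2, -0.1, -0.2]
finger_gap: 85.4
grasp_force: 0.0
t: 17.2
eef_pos: [507.4, -373.8, 182.4]
ee_rot: [180.0, 0.0, -90.0]
contact_force: [0.7, 0.1, -0.5]
finger_gap: 85.4
grasp_force: 0.0
```

```bash
python3 -m creep '[0.02,0,0.6,0,0,0,0.9,0,0,0,0.9,0,0,0,0.7,0,0,0,0.4,0]' && python3 -m creep '[0,0,0,0,0,0,0,0]' && python3 -m creep '[0,0,0,0,0,0,0,0,0,0,0,0,0,0,0,0,0,0,0,0]' -1 && python3 -m creep '[0,0,0,0,0,0,0,0,0,0,0,0]' && python3 -m creep '[0,0,-0.2,0,0,0,-0.4,0,0,0,-0.4,0,0,0,0,0,0,0,0,0]'
```

```text
t: 17.7
eef_pos: [506.5, -373.0, 40.4]
ee_rot: [179.8, 0.1, -89.9]
contact_force: [-0.2, -0.7, -0.4]
finger_gap: 85.4
grasp_force: 0.0
t: 17.9
eef_pos: [508.4, -374.7, 43.6]
ee_rot: [-180.0, -0.0, -89.9]
contact_force: [-0.1, 0.5, 0.5]
finger_gap: 85.6
grasp_force: 0.0
t: 18.4
eef_pos: [507.7, -375.8, 43.9]
ee_rot: [-180.0, -0.0, -90.0]
contact_force: [-1.3, 1.2, 5.1]
finger_gap: 32.0
grasp_force: 59.3
t: 18.7
eef_pos: [507.7, -375.8, 43.9]
ee_rot: [-180.0, -0.0, -90.0]
contact_force: [-2.0, 0.7, 6.4]
finger_gap: 32.1
grasp_force: 59.4
t: 19.2
eef_pos: [507.5, -375.2, 82.4]
ee_rot: [-180.0, 0.0, -90.0]
contact_force: [-0.1, 0.2, -0.6]
finger_gap: 32.0
grasp_force: 59.6
```

```bash
python3 -m creep '[-0.4,0.1,0,0,-0.8,0.2,0,0,-0.9,0.1,0,0,-0.9,0,0,0,-0.9,0,0,0]' && python3 -m creep '[-0.9,0,0,0,-0.9,0,0,0,-0.9,0,0,0,-0.9,0,0,0,-0.9,0,0,0]' && python3 -m creep '[-0.8,0,0,0,-0.4,-0.5,0,0,-0.2,-0.8,0,0,0,-0.8,0,0,0,-0.5,0,0]' && python3 -m creep '[0,-0.23,0,0,0,0,0,0,0,0,0,0,0,0,0,0]'
```

```text
t: 19.7
eef_pos: [490.4, -218.0, 81.5]
ee_rot: [179.9, 0.0, -90.0]
contact_force: [0.5, -0.3, -0.9]
finger_gap: 31.8
grasp_force: 59.6
t: 20.2
eef_pos: [490.6, -38.1, 81.8]
ee_rot: [179.9, -0.0, -90.0]
contact_force: [0.7, -0.6, -1.6]
finger_gap: 31.9
grasp_force: 59.6
t: 20.7
eef_pos: [597.0, 17.1, 81.4]
ee_rot: [179.9, -0.0, -89.9]
contact_force: [-0.4, -0.4, -0.6]
finger_gap: 31.8
grasp_force: 59.7
t: 21.1
eef_pos: [603.5, 16.4, 82.7]
ee_rot: [179.9, -0.0, -90.0]
contact_force: [0.5, 0.5, -0.6]
finger_gap: 31.9
grasp_force: 59.7
```

```bash
python3 -m creep '[0,0,0.2,0,0,0,0.2,0,0,0,0.15,0,0,0,0.05,0,0,0,0,0]' && python3 -m creep '[0,0,0.04,0,0,0,0,0,0,0,0,0]'&& python3 -m creep '[0,0,0.03,0,0,0,0,0,0,0,0,0]'&& python3 -m creep '[0,0,0.02,0,0,0,0,0,0,0,0,0]'
```

```text
t: 21.6
eef_pos: [604.4, 16.5, 58.1]
ee_rot: [179.9, -0.0, -90.0]
contact_force: [0.4, -0.9, -0.7]
finger_gap: 32.0
grasp_force: 59.7
t: 21.9
eef_pos: [605.0, 16.6, 57.4]
ee_rot: [-180.0, 0.0, -90.0]
contact_force: [0.7, -0.5, -1.5]
finger_gap: 31.7
grasp_force: 59.7
t: 22.2
eef_pos: [604.8, 16.6, 56.0]
ee_rot: [-180.0, -0.0, -90.0]
contact_force: [-0.3, -1.0, -0.6]
finger_gap: 32.2
grasp_force: 59.7
t: 22.5
eef_pos: [604.9, 16.5, 55.9]
ee_rot: [-180.0, -0.0, -90.0]
contact_force: [-2.5, 0.3, 5.0]
finger_gap: 32.1
grasp_force: 60.2
```

```bash
python3 -m creep '[0,0,0,0,0,0,0,0,0,0,0,0,0,0,0,0,0,0,0,0]' 1 && python3 -m creep '[0,0,-0.2,0,0,0,-0.5,0,0,0,-0.7,0,0,0,-0.7,0,0,0,-0.3,0]' && python3 -m creep '[0,0,0,0,-0.4,0.3,0,0,-0.8,0.6,0,0,-0.8,0.6,0,0,-0.8,0.6,0,0]' && python3 -m creep '[-0.8,0.6,0,0,-0.8,0.6,0,0,-0.8,0.6,0,0,-0.8,0.6,0,0,-0.8,0.6,0,0]' && python3 -m creep '[-0.5,0.3,0,0,-0.2,0.09,0,0,0,0,0,0,0,0,0,0,0,0,0,0]'
```

```text
t: 23.0
eef_pos: [604.8, 16.6, 55.0]
ee_rot: [180.0, -0.0, -90.0]
contact_force: [-0.3, 0.1, 1.0]
finger_gap: 85.7
grasp_force: 0.0
t: 23.5
eef_pos: [606.5, 16.8, 154.9]
ee_rot: [-179.7, 0.1, -90.0]
contact_force: [-0.1, -0.1, 0.4]
finger_gap: 84.9
grasp_force: 0.0
t: 24.0
eef_pos: [518.8, 128.9, 149.3]
ee_rot: [179.8, -0.1, -90.1]
contact_force: [0.1, 0.3, -0.7]
finger_gap: 85.3
grasp_force: 0.0
t: 24.5
eef_pos: [398.8, 288.9, 149.7]
ee_rot: [179.9, -0.1, -90.0]
contact_force: [0.6, 0.4, 0.4]
finger_gap: 85.3
grasp_force: 0.0
t: 25.0
eef_pos: [385.5, 315.4, 150.8]
ee_rot: [180.0, -0.1, -90.1]
contact_force: [-0.6, -1.0, -0.4]
finger_gap: 85.2
grasp_force: 0.0
```

```bash
python3 -m creep '[-0.03,0,0.6,0,0,0,0.9,0,0,0,0.8,0,0,0,0.6,0,0,0,0.28,0]' && python3 -m creep '[0,0,0,0,0,0,0,0]' && python3 -m creep '[0,0,0,0,0,0,0,0,0,0,0,0,0,0,0,0,0,0,0,0]' -1 && python3 -m creep '[0,0,0,0,0,0,0,0,0,0,0,0]' && python3 -m creep '[0,0,-0.2,0,0,0,-0.4,0,0,0,-0.4,0,0,0,0,0,0,0,0,0]'
```

```text
t: 25.5
eef_pos: [384.8, 315.6, 21.9]
ee_rot: [179.9, -0.2, -90.1]
contact_force: [0.1, -0.2, -0.4]
finger_gap: 85.4
grasp_force: 0.0
t: 25.7
eef_pos: [386.0, 318.1, 24.8]
ee_rot: [-179.9, 0.1, -90.0]
contact_force: [0.7, -0.8, 0.4]
finger_gap: 85.7
grasp_force: 0.0
t: 26.2
eef_pos: [385.3, 318.0, 24.6]
ee_rot: [-180.0, 0.0, -90.0]
contact_force: [-1.3, -0.1, 2.4]
finger_gap: 21.6
grasp_force: 58.6
t: 26.5
eef_pos: [385.3, 318.0, 24.6]
ee_rot: [-180.0, 0.0, -90.0]
contact_force: [-2.0, 0.4, 5.9]
finger_gap: 21.3
grasp_force: 58.8
t: 27.0
eef_pos: [384.9, 317.6, 63.9]
ee_rot: [180.0, 0.0, -90.0]
contact_force: [0.1, -0.3, -0.3]
finger_gap: 21.7
grasp_force: 58.8
```

```bash
python3 -m creep '[0.3,-0.3,0,0,0.7,-0.7,0,0,0.7,-0.7,0,0,0.7,-0.7,0,0,0.7,-0.7,0,0]' && python3 -m creep '[0.7,-0.7,0,0,0.7,-0.7,0,0,0.5,-0.5,0,0,0.28,-0.35,0,0,0,0,0,0]' && python3 -m creep '[0,0,0,0,0,0,0,0]'
```

```text
t: 27.5
eef_pos: [509.3, 192.2, 62.7]
ee_rot: [179.9, -0.1, -90.0]
contact_force: [0.3, 1.2, -0.3]
finger_gap: 21.9
grasp_force: 58.8
t: 28.0
eef_pos: [599.9, 104.6, 62.2]
ee_rot: [179.9, -0.1, -90.2]
contact_force: [-0.3, 0.5, -0.5]
finger_gap: 21.8
grasp_force: 58.9
t: 28.2
eef_pos: [598.1, 106.9, 63.3]
ee_rot: [179.9, -0.0, -90.0]
contact_force: [0.6, -0.3, -0.8]
finger_gap: 21.6
grasp_force: 58.9
```

Contact is expected at a TCP height of about 36.7, which is 26.6 below.

```bash
python3 -m creep '[0,0,0.2,0,0,0,0.2,0,0,0,0.15,0,0,0,0.05,0,0,0,0,0]' && python3 -m creep '[0,0,0.04,0,0,0,0,0,0,0,0,0]'&& python3 -m creep '[0,0,0.03,0,0,0,0,0,0,0,0,0]'&& python3 -m creep '[0,0,0.02,0,0,0,0,0,0,0,0,0]'
```

```text
t: 28.7
eef_pos: [598.8, 106.6, 39.4]
ee_rot: [179.9, -0.0, -90.0]
contact_force: [-0.2, 0.1, -1.1]
finger_gap: 21.4
grasp_force: 58.9
t: 29.0
eef_pos: [599.3, 106.5, 38.6]
ee_rot: [-180.0, 0.0, -90.0]
contact_force: [-0.8, -1.0, -0.2]
finger_gap: 21.7
grasp_force: 58.9
t: 29.3
eef_pos: [599.1, 106.6, 37.2]
ee_rot: [180.0, 0.0, -90.0]
contact_force: [0.7, -1.0, -0.2]
finger_gap: 21.3
grasp_force: 58.9
t: 29.6
eef_pos: [599.3, 106.6, 36.7]
ee_rot: [-180.0, 0.0, -90.0]
contact_force: [-0.7, -0.6, 2.2]
finger_gap: 21.4
grasp_force: 59.0
```

Touching. Release, rise, move clear toward -x/+y, and check.

```bash
python3 -m creep '[0,0,0,0,0,0,0,0,0,0,0,0,0,0,0,0,0,0,0,0]' 1 && python3 -m creep '[0,0,-0.2,0,0,0,-0.5,0,0,0,-0.8,0,0,0,-0.8,0,0,0,-0.8,0]' && python3 -m creep '[0,0,-0.5,0,-0.4,0.3,0,0,-0.8,0.6,0,0,-0.8,0.6,0,0,-0.8,0.6,0,0]' && python3 -m creep '[-0.8,0.6,0,0,-0.8,0.6,0,0,-0.4,0.3,0,0,0,0,0,0,0,0,0,0]' && python3 - <<'E'
from m import *
C=[]
for n in('top','side'):
    p,W=cloud(n);C.append(W);cv2.imwrite(f'pics/{n}2.png',p[...,::-1])
for d,x in((54,(615.9,-157.6,12)),(44,(610.3,-70.5,12)),(34,(604.5,17.2,12)),(24,(599.1,105.2,12))):
    a=fit(C,np.array(x),d);print(d,a[0]-x[:2],a[1:],*[fit([w],np.array(x),d)[0]-x[:2] for w in C])
E
```

```text
t: 30.1
eef_pos: [599.1, 106.6, 36.3]
ee_rot: [180.0, -0.0, -90.0]
contact_force: [0.2, 0.5, -0.0]
finger_gap: 85.4
grasp_force: 0.0
t: 30.6
eef_pos: [599.1, 106.5, 162.3]
ee_rot: [-180.0, 0.0, -90.0]
contact_force: [0.6, -0.5, 0.7]
finger_gap: 84.9
grasp_force: 0.0
t: 31.1
eef_pos: [514.3, 219.4, 181.2]
ee_rot: [-180.0, 0.0, -90.0]
contact_force: [0.7, 0.3, 0.0]
finger_gap: 85.5
grasp_force: 0.0
t: 31.6
eef_pos: [455.1, 298.7, 181.0]
ee_rot: [-180.0, 0.0, -89.9]
contact_force: [0.1, -0.9, -1.0]
finger_gap: 85.1
grasp_force: 0.0
54 [ 1.19544687 -2.12574863] ([185, 246], np.float64(0.8322270550623116)) [ 1.56976007 -2.36820965] [ 0.39507504 -1.88565501]
44 [ 1.55030947 -0.38285986] ([109, 210], np.float64(0.8188229508260179)) [ 2.06820272 -0.19023002] [ 0.92714884 -0.44700117]
34 [0.86697399 0.18764228] ([57, 116], np.float64(0.8166353616368554)) [1.23287326 0.63705636] [-0.11386774  0.14839477]
24 [1.11480467 0.54544788] ([26, 100], np.float64(0.739456528274915)) [1.73438719 0.67422582] [0.73337582 0.46327034]
```

View pics/top2.png

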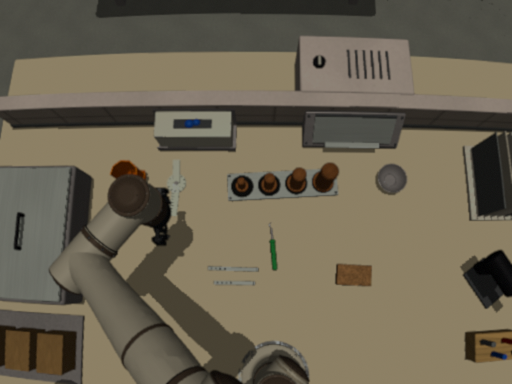

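The top view shows all four mandrels upright on the discs, with the smallest at (242,186) and the largest at (325,178). All are within 3 mm of centre, and the arm is clear.

```bash
python3 -c "
from workcell import bot
print(bot.close_job())"
```

```text
the job is handed in; nothing more can be done
None
```

The job is handed in: the four mandrels stand upright on their discs in size order, the largest on disc a on the flap's (right) side, each within about 3 mm of centre by my last camera check, and the arm never touched the orange shell; no verdict came back.

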